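Close the two sampling necks of a tank

ROBOT

A 6-joint arm with a two-finger parallel gripper is mounted at the origin on the work surface. World frame = base frame: x ahead of the robot, y to its left, z up, the work surface at z = 0. Lengths are in m, angles in rad, forces in N, time in s.
With the tool pointing down it reaches from about 0.325 to 0.775 m from the base axis. Payload 5.5 kg.
Tool frame: the origin (TCP) lies on the centre line of the jaws, within the pads' length; the fingertips stand robot.tips_ahead ahead of it and the grasp point (between the pads) is the TCP (robot.tips_ahead is the distance from the TCP to the fingertips, in m); z points along the fingers, y is the direction in which the jaws open and shut (so a half turn about z gives the same grasp; the last joint's range is limited). The gripper opens to 88 mm and grips with 3 to 60 N. Pads are 20 mm wide; open, the fingers measure 115 mm over their backs; the gripper's body (75 mm by 178 mm) begins 61 mm behind the grasp point.
Start: joints at [1.138, 0.091, 1.231, -0, 1.82, -0.057], TCP at [0.22, 0.558, 0.242] pointing down, gripper open.
Joint ranges: [-2.87, 2.87], [-0.86, 2.18], [0.17, 2.46], [-1.51, 4.65], [0.06, 2.69], [-2.65, 2.65]. Speed limits (rad/s): [2.57, 2.57, 3.01, 3.14, 3.14, 3.14].

INTERFACE

Orientations are given as a unit quaternion [x, y, z, w].
In Python, from workcell import robot, eyes gives the robot as it stands.
- The arm moves only by the shell command python3 -m creep 'ROWS' [OPENING]. ROWS is JSON, a list of rows, each a list of 4 numbers: the shift along the world's x, y, z in mm, then the turn about the world's z in degrees. A call has exactly 8 rows; each row is the pose to reach, as a shift and turn from the pose measured when the call began; what a row does not reach only later rows make up. A row lasts 1/12 s, in which the tool goes at most 41.7 mm and 7.16 degrees, less where a joint would pass 70% of its speed; a pose out of reach is approached as far as the arm can. A call with a gripper value outside its range is refused whole. OPENING is the closure, from 0 (fully open) to 1 (shut), set as the call begins (- or left out, the last holds). The fingers move at their own pace and stop on an object; the grip force is fixed at half the most. Time passes only in rows, so rows that repeat a pose let the fingers close, or fill a call up. It gives the time, the measured TCP pose, the force and the opening at its end, in the units of the state.
- robot.observe(): the state, without advancing time (a new reading comes with each control period).
- eyes.grab_frame(name): name is "side" or "top" or "wrist"; returns the picture (384x512x3 uint8, red, green, blue); there is no depth.
- eyes.camera_params(name): a dict with "vertical_fov" (degrees; the focal length in pixels is half the picture's height over the tangent of half this angle, whatever the lens; pixels are square), "cx", "cy" (the principal point, pixels), "camera_from_world" (4x4, takes a point from world to camera coordinates). Camera axes: x right, y up, looking along -z (the intrinsics and any distortion apply to the point x, -y, -z); pixel columns grow to the right and rows downward; lengths in m; the calibration is good to about 2 mm. A picture is of the moment at which its call begins: read the wrist's pose just before it. camera_params takes no time and is no camera call; for the wrist camera it gives the pose at the moment of the call.
- robot.job_done(): hands the job in, once; it reports no verdict.
The state is a dict: "clock": time; "q": joint angles; "joint_velocities": joint speeds; "joint_torque": joint torques, N m; "tcp_pos": TCP position; "eef_rot": TCP orientation; "ft_force": force on the tool from outside, world axes, zero at the start; "moment": the same for the moment, N m; "width": opening from 0.0 (shut) to 1.0 (fully open).
Only numpy, scipy, OpenCV 4.12 (cv2) and the standard library are available. Lean on these libraries where they do the work, as an engineer would, in place of code of your own. Each camera call takes 0.05 s, during which the arm holds its last target. There are 200 camera calls.

TASK

Sampling is over: close both necks of the tank. On the large neck put first the large white ring, flat on the shoulder, then the thick steel collar on the ring, and last the large cap; on the small neck put the small white ring and then the small cap. Everything must sit fully home and level, and the two glass sample jars must be left standing where they are.

Things in the scene. Friction and masses are not known exactly. Their poses are not given: they have to be found in the camera images.
- neck_large: Fixed off-white neck with an upright steel spigot (dark bore). Origin: centre of its underside on the deck; z up, the spigot's axis. Foot 84 mm diameter, 8 mm high; shoulder 72 mm diameter, its flat top at 24 mm. The spigot rises 40 mm from the shoulder: 40 mm diameter for 30 mm, then tapering to 26 mm over the last 10 mm (top at 64 mm). Its stack from below: large ring, collar, large cap.
- neck_small: Fixed off-white neck with an upright steel spigot (dark bore). Origin: centre of its underside on the deck; z up, the spigot's axis. Foot 68 mm diameter, 8 mm high; shoulder 56 mm diameter, its flat top at 24 mm. The spigot rises 26 mm from the shoulder: 23 mm diameter for 16 mm, then tapering to 14 mm over the last 10 mm (top at 50 mm). Its stack from below: small ring, small cap.
- ring_large: Loose flat ring of hard white plastic: outer diameter 64 mm, hole 46 mm, 12 mm thick. Lies flat. Origin: centre of its underside; z is its axis, up. It drops over the large neck's spigot with 3 mm play all round and rests on the shoulder.
- ring_small: Loose flat ring of hard white plastic: outer diameter 46 mm, hole 29 mm, 12 mm thick. Lies flat. Origin: centre of its underside; z is its axis, up. It drops over the small neck's spigot with 3 mm play all round and rests on the shoulder.
- collar: Loose thick ring of bare steel, about 0.19 kg: outer diameter 64 mm, hole 46 mm, 16 mm thick. Lies flat. Origin: centre of its underside; z is its axis, up. It drops over the large neck's spigot with 3 mm play, onto the large ring.
- cap_large: Loose grey plastic cap, right way up. Origin: centre of its open underside; z up. Skirt 64 mm outside, 46 mm inside diameter, 18 mm deep inside; lid from 18 to 24 mm; on it a grip bar 50 mm long (its own x), 14 mm wide (y), from 24 to 44 mm. Fits over the top of the large neck's spigot with 3 mm play; its skirt rests on the collar.
- cap_small: Loose grey plastic cap, right way up. Origin: centre of its open underside; z up. Skirt 46 mm outside, 29 mm inside diameter, 18 mm deep inside; lid from 18 to 24 mm; on it a grip bar 36 mm long (its own x), 14 mm wide (y), from 24 to 44 mm. Fits over the top of the small neck's spigot with 3 mm play; its skirt rests on the small ring.
- jar_a: Bystander: squat amber glass sample jar with a white lid, 46 mm diameter, 55 mm high, standing upright. Origin: centre of its underside. To be left standing where it is.
- jar_b: Bystander: squat amber glass sample jar with a white lid, 46 mm diameter, 55 mm high, standing upright. Origin: centre of its underside. To be left standing where it is.
Not all that is in view belongs to the job. Leave any yellow look-alike of the cap_small alone.

How it is judged:
By the outcome, as a careful person would: the job done as asked, in the order asked, and still so for the second after the job is handed in, with the robot touching nothing.
It also fails if it takes over 134 s, if anything falls off the work surface, if the arm or the gripper's body presses on something with over 40 N, if the wrist force passes 120 N, or if a joint passes its speed limit or range.

## Working session

There is one attempt and no reset: what is moved stays moved. The work goes in short steps, Python scripts to look and compute and a shell command to move; the robot and the scene stay as the last step left them, time stands still between calls to the robot, and variables do not carry over. Pictures are saved under pics/ and viewed, about 12 in all and at most 16, crops included, and the job is handed in when it is done.

```bash
ls; mkdir -p pics
python3 - <<'E'
from workcell import robot, eyes
import cv2,json
print(robot.observe(), robot.tips_ahead)
for n in ["side","top","wrist"]:
    p=eyes.camera_params(n); print(n,p)
    cv2.imwrite(f"pics/{n}0.png",eyes.grab_frame(n)[:,:,::-1])
E
```

```text
pics
{'clock': 0.0, 'q': array([ 1.13826892e+00,  9.18400935e-02,  1.23186242e+00,  9.02359707e-06,
        1.81980178e+00, -5.67445965e-02]), 'joint_velocities': array([ 1.02131997e-03, -1.39566344e-03,  2.37649566e-03, -9.82572211e-05,
       -1.29216038e-03,  8.66895638e-04]), 'joint_torque': array([ 5.36984608e-04, -4.46451724e+01, -4.06447077e+01,  6.97847363e-02,
        2.93713447e-02, -2.10363505e-04]), 'tcp_pos': array([0.22011606, 0.55788841, 0.24053133]), 'eef_rot': array([ 1.86786656e-01,  9.82400036e-01, -9.26302598e-04, -2.35746362e-04]), 'ft_force': array([ 0.89846821, -0.88853794,  0.93850872]), 'moment': array([0.02838147, 0.04489418, 0.02505808]), 'width': 1.0004866261603222} 0.019
side {'vertical_fov': 48.20644546359759, 'cx': 247.6736233636319, 'cy': 184.8548268572601, 'camera_from_world': array([[ 0.99378176, -0.1097711 ,  0.01865772, -0.49185605],
       [ 0.06095489,  0.67657013,  0.73385104, -0.0930695 ],
       [-0.0931789 , -0.72815051,  0.67905415, -1.16326298],
       [ 0.        ,  0.        ,  0.        ,  1.        ]])}
top {'vertical_fov': 57.39486483745561, 'cx': 260.4777200243645, 'cy': 188.92336297022504, 'camera_from_world': array([[ 0.00927008, -0.99995329, -0.00273687,  0.01101714],
       [ 0.98732466,  0.00871926,  0.15847397, -0.51487461],
       [-0.1584427 , -0.00417124,  0.98735936, -1.07379739],
       [ 0.        ,  0.        ,  0.        ,  1.        ]])}
wrist {'vertical_fov': 70.7790978657668, 'cx': 256.50953132506845, 'cy': 190.05694089687674, 'camera_from_world': array([[ 0.36743848,  0.93004609, -0.00179917, -0.59978922],
       [-0.89129841,  0.35157633, -0.28632365,  0.03497463],
       [-0.26566165,  0.10680992,  0.95813127, -0.39004266],
       [ 0.        ,  0.        ,  0.        ,  1.        ]])}
```

View pics/side0.png

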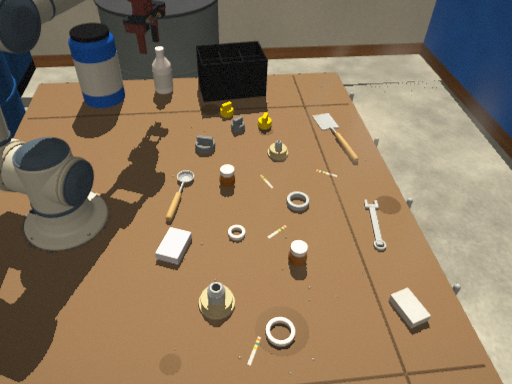

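View pics/top0.png

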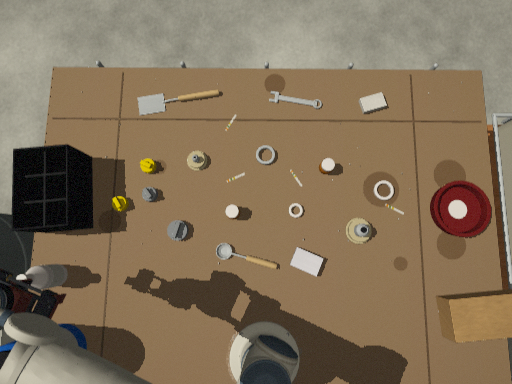

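Side view: large neck (216,300), large ring (280,332), collar (298,202), small ring (236,233), small neck (278,152), large cap (205,145), small cap (238,125), jars (228,177) and (298,254). Top view, in the same order: (359,231), (384,190), (265,155), (296,210), (197,160), (178,231), (150,195), jars (232,212) and (328,166). The yellow look-alikes are near both caps.

```bash
cat > h.py <<'E'
import numpy as np,cv2
from workcell import robot,eyes
from scipy.spatial.transform import Rotation as R
def ray(p,uv):
    f=192/np.tan(np.radians(p["vertical_fov"]/2)); T=np.array(p["camera_from_world"])
    d=np.array([(uv[0]-p["cx"])/f,-(uv[1]-p["cy"])/f,-1.]); Rm=T[:3,:3]
    return -Rm.T@T[:3,3], Rm.T@d
def plane(p,uv,z):
    c,d=ray(p,uv); return c+d*(z-c[2])/d[2]
def proj(p,X):
    f=192/np.tan(np.radians(p["vertical_fov"]/2)); T=np.array(p["camera_from_world"])
    c=T[:3,:3]@np.array(X)+T[:3,3]; return np.array([p["cx"]-f*c[0]/c[2], p["cy"]+f*c[1]/c[2]])
def tri(obs):
    A=np.zeros((3,3));b=np.zeros(3);L=[]
    for p,uv in obs:
        c,d=ray(p,uv);d/=np.linalg.norm(d);M=np.eye(3)-np.outer(d,d);A+=M;b+=M@c;L.append((c,M))
    X=np.linalg.solve(A,b); return X,max(np.linalg.norm(M@(X-c)) for c,M in L)
def blob(img,seed,r,fn):
    """contours (outer) of mask fn(hsv) near the seed, largest first"""
    u,v=map(int,seed);x0,y0=max(u-r,0),max(v-r,0)
    hsv=cv2.cvtColor(img[y0:v+r,x0:u+r],cv2.COLOR_RGB2HSV)
    m=fn(hsv).astype(np.uint8)
    cs,h=cv2.findContours(m,cv2.RETR_CCOMP,cv2.CHAIN_APPROX_NONE,offset=(x0,y0))
    return sorted(cs,key=cv2.contourArea,reverse=True),m
def wpose():
    s=robot.observe(); return s,s["tcp_pos"],R.from_quat(s["eef_rot"]).as_matrix()
E
python3 - <<'E'
from h import *
S=dict(neck_large=[(216,300),(359,231)],ring_large=[(280,332),(384,190)],collar=[(298,202),(265,155)],ring_small=[(236,233),(296,210)],neck_small=[(278,152),(197,160)],cap_large=[(205,145),(178,231)],cap_small=[(238,125),(150,195)],jarA=[(228,177),(232,212)],jarB=[(298,254),(328,166)])
P=[eyes.camera_params(n) for n in("side","top")]
I=[cv2.imread(f"pics/{n}0.png")[:,:,::-1].copy() for n in("side","top")]
for k,s in S.items():
    X,e=tri(list(zip(P,s)));print(k,(X*1000).round(),"gap",round(e*1000,1),end=" ")
    if "ring" in k or k=="collar":
        obs=[]
        for p,i,q in zip(P,I,s):
            cs,_=blob(i,q,24,lambda h:(h[...,1]<(90)))
            el=[cv2.fitEllipse(c) for c in cs[:2] if len(c)>5]
            obs.append(el[0][0]);print([(np.round(a[0],1),np.round(a[1],1)) for a in el],end=" ")
        X,e=tri(list(zip(P,obs)));print((X*1000).round(1),round(e*1000,1),end="")
    print()
a=I[0][90:220,170:330];cv2.imwrite("pics/c.png",cv2.resize(a,None,fx=4,fy=4,interpolation=cv2.INTER_CUBIC)[:,:,::-1])
E
```

```text
neck_large [ 388. -300.   16.] gap 1.9 
ring_large [ 521. -388.    9.] gap 1.0 [(array([280.1, 331.4]), array([29. , 30.4])), (array([280. , 331.3]), array([17. , 20.7]))] [(array([383.2, 189.9]), array([19.5, 20.5])), (array([383.2, 189.8]), array([12.9, 14. ]))] [ 521.4 -385.6    8.2] 1.0
collar [637.   2.   5.] gap 1.9 [(array([297.5, 200.8]), array([19.9, 22.9])), (array([297.4, 200.8]), array([ 7.6, 14.2]))] [(array([265. , 154.4]), array([18.8, 19.8])), (array([265. , 154.5]), array([12.5, 13.8]))] [636.4   1.7  10.6] 0.7
ring_small [ 452. -100.    9.] gap 0.6 [(array([236.3, 232.3]), array([16. , 17.5])), (array([236.3, 232.3]), array([5.6, 9.1]))] [(array([295.2, 210. ]), array([14.1, 14.6])), (array([295.2, 209.9]), array([8.1, 8.8]))] [452.9 -97.4   8.8] 1.0
neck_small [617. 227.  10.] gap 1.4 
cap_large [383. 278.  14.] gap 2.8 
cap_small [499. 373.  20.] gap 3.7 
jarA [445. 106.  23.] gap 2.8 
jarB [ 594. -202.   33.] gap 1.4
```

View pics/wrist0.png

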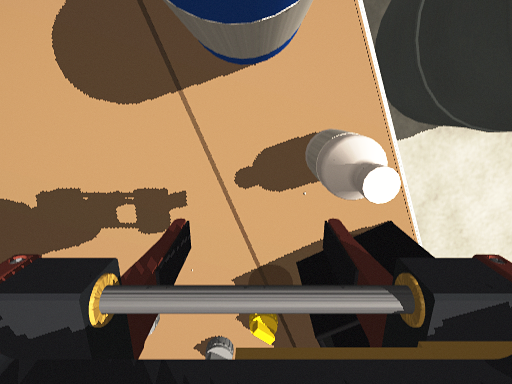

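Small overlaps aside, the wrist picture shows only the yellow copy (262,325) and small cap (220,348), cut off at the bottom. Rough positions agree to a few mm, so I move on to close looks.

```bash
python3 -m creep '[[25,-21,-4,-7],[50,-42,-8,-14],[75,-63,-12,-21],[100,-85,-15,-28],[125,-106,-20,-35],[150,-127,-24,-42],[175,-148,-28,-49],[200,-170,-30,-56]]'
python3 -m creep '[[30,-25,-4,-6],[60,-50,-8,-12],[80,-68,-10,-12],[80,-68,-10,-12],[80,-68,-10,-12],[80,-68,-10,-12],[80,-68,-10,-12],[80,-68,-10,-12]]'
python3 - <<'E'
from h import *
s=robot.observe();p=eyes.camera_params("wrist");i=eyes.grab_frame("wrist")
cv2.imwrite("pics/w1.png",i[:,:,::-1]);np.save("w1.npy",p,allow_pickle=True)
print(s["tcp_pos"],s["eef_rot"],s["clock"],s["q"])
for n,X in dict(cl=(383,278,44),cs=(499,373,44),ns=(617,227,50),tcp0=(500,320,0)).items(): print(n,proj(p,np.array(X)/1000))
E
```

```text
clock: 0.82
tcp_pos: [0.4209, 0.3866, 0.2098]
eef_rot: [0.628, 0.778, -0.001, -0.001]
ft_force: [0.9, 1.5, -0.6]
width: 1.0
clock: 1.48
tcp_pos: [0.5, 0.3198, 0.2001]
eef_rot: [0.706, 0.709, -0.001, -0.001]
ft_force: [0.6, 0.3, 0.7]
width: 1.0
[0.50001583 0.31980158 0.20014006] [ 0.70554794  0.70866122 -0.00081818 -0.00084308] 1.4833 [5.11047155e-01 7.08399922e-02 1.32531220e+00 1.19387950e-03
 1.74747492e+00 5.06852951e-01]
cl [157.16040936 215.11473509]
cs [255.25211268 133.95234637]
ns [351.86266015 256.85940519]
tcp0 [256.14011527 172.59772946]
```

View pics/w1.png

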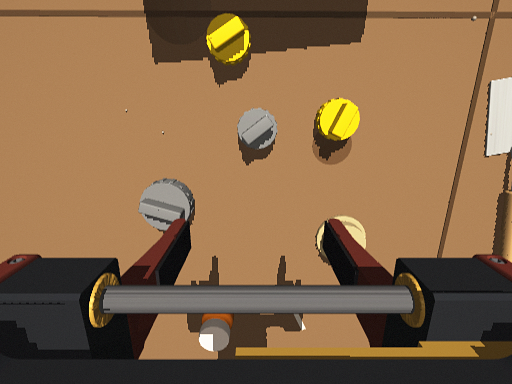

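Wrist view 1: small cap (258,130), bar rising to the right. Large cap (165,207), bar falling slightly to the right. Small neck at (342,240) is behind a finger, and the yellow copies are at (228,38) and (338,119). Next I take a second station that shows all three.

```bash
python3 -m creep '[[13,-40,0,0],[26,-80,0,0],[40,-120,0,0],[40,-120,0,0],[40,-120,0,0],[40,-120,0,0],[40,-120,0,0],[40,-120,0,0]]'
python3 - <<'E'
from h import *
s=robot.observe();p=eyes.camera_params("wrist");i=eyes.grab_frame("wrist")
cv2.imwrite("pics/w2.png",i[:,:,::-1]);np.save("w2.npy",p,allow_pickle=True)
print(s["tcp_pos"],s["clock"])
E
```

```text
clock: 2.2
tcp_pos: [0.5395, 0.2013, 0.2002]
eef_rot: [0.705, 0.709, -0.001, -0.001]
ft_force: [-0.3, 0.6, -1.2]
width: 1.0
[0.53953868 0.20131445 0.20022841] 2.2
```

View pics/w2.png

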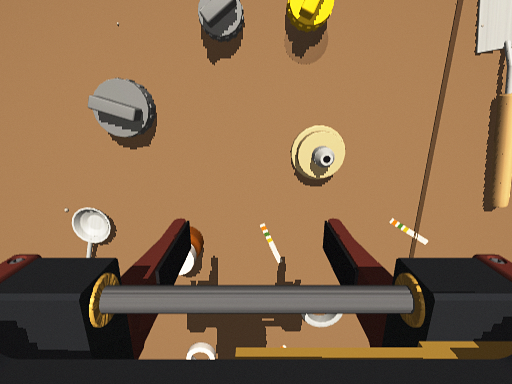

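Wrist view 2: small neck clear, bore at (326,158), foot centre about (319,153). Large cap (122,107), small cap (221,15). On to the small ring.

```bash
python3 -m creep '[[-11,-37,-7,0],[-22,-75,-15,0],[-33,-112,-22,0],[-44,-150,-30,0],[-55,-187,-37,0],[-65,-224,-45,0],[-76,-262,-52,0],[-87,-299,-60,0]]'
cat >> h.py <<'E'
def shot(name):
    p=eyes.camera_params("wrist");i=eyes.grab_frame("wrist")
    cv2.imwrite(f"pics/{name}.png",i[:,:,::-1]);np.save(name+".npy",p,allow_pickle=True);return p,i
def load(name): return np.load(name+".npy",allow_pickle=True).item(),cv2.imread(f"pics/{name}.png")[:,:,::-1].copy()
white=lambda h:(h[...,1]<70)&(h[...,2]>100)
def ring(p,i,uv,r,fn=white):
    cs,_=blob(i,uv,r,fn); return [cv2.fitEllipse(c) for c in cs[:2] if len(c)>5]
E
python3 -m creep '[[0,0,-20,0],[0,0,-20,0],[0,0,-20,0],[0,0,-20,0],[0,0,-20,0],[0,0,-20,0],[0,0,-20,0],[0,0,-20,0]]'
python3 - <<'E'
from h import *
s=robot.observe();print(s["tcp_pos"],s["clock"])
p,i=shot("w3")
q=proj(p,[.453,-.0975,.012]);print(q)
for e in ring(p,i,q,45): print(e,plane(p,e[0],.012))
p,i=load("w2")
cs,_=blob(i,(326,158),10,lambda h:h[...,2]<70)
e=cv2.fitEllipse(cs[0]);print("bore",e,plane(p,e[0],.05))
cs,_=blob(i,(319,153),45,lambda h:(h[...,2]>150)&(h[...,1]<130))
for c in cs[:2]:
  if len(c)>5:
    e=cv2.fitEllipse(c);print("foot",e,plane(p,e[0],.016))
E
```

```text
clock: 2.92
tcp_pos: [0.452, -0.0986, 0.1402]
eef_rot: [0.704, 0.71, -0.001, -0.0]
ft_force: [0.1, 0.2, -0.5]
width: 0.996
clock: 3.58
tcp_pos: [0.4524, -0.098, 0.1207]
eef_rot: [0.704, 0.711, -0.0, -0.0]
ft_force: [0.6, 0.6, -0.1]
width: 1.0
[ 0.45243501 -0.09802976  0.12069394] 3.5833
[256.22253869 193.37200329]
((256.30596923828125, 190.85977172851562), (45.1661262512207, 45.62995147705078), 6.125326633453369) [ 0.4530578  -0.09494912  0.012     ]
((256.3589172363281, 190.622314453125), (25.444652557373047, 29.847742080688477), 93.18058776855469) [ 0.4531069  -0.09470833  0.012     ]
bore ((326.3666076660156, 158.6499786376953), (5.1815009117126465, 6.223577976226807), 66.2370376586914) [0.61608051 0.22911703 0.05      ]
foot ((319.1894226074219, 153.1907501220703), (100.64495086669922, 103.40204620361328), 87.66883087158203) [0.61569489 0.22978769 0.016     ]
foot ((308.3868103027344, 165.81028747558594), (34.780906677246094, 50.772369384765625), 143.48812866210938) [0.60357936 0.21418995 0.016     ]
```

View pics/w3.png

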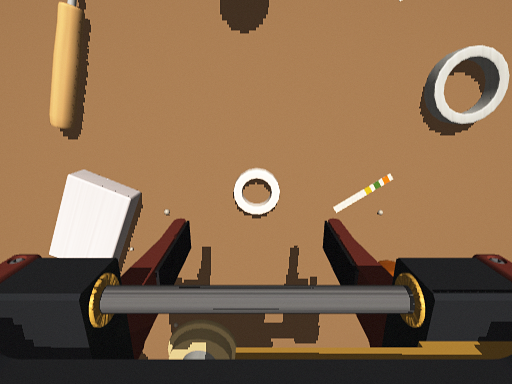

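Wrist view 3: small ring centred at (256,191) between the jaws, clear of neighbours; collar at (467,85). One closer look will give the height and centre.

```bash
python3 -m creep '[[0,1,-25,0],[0.5,3,-50,0],[0.5,3,-50,0],[0.5,3,-50,0],[0.5,3,-50,0],[0.5,3,-50,0],[0.5,3,-50,0],[0.5,3,-50,0]]'
python3 - <<'E'
from h import *
s=robot.observe();print(s["tcp_pos"],s["clock"])
p,i=shot("w4"); q=proj(p,[.453,-.095,.012]);print(q)
E=ring(p,i,q,50)
for e in E: print(e,plane(p,e[0],.012))
p3,i3=load("w3"); e3=ring(p3,i3,(256,191),45)
for a,b in zip(E,e3): print(tri([(p,a[0]),(p3,b[0])]))
p2,i2=load("w3")
for fn in (white,):
  for e in ring(p2,i2,(467,85),52,lambda h:(h[...,1]<60)&(h[...,2]>90)): print("collar",e,plane(p2,e[0],.016))
E
```

```text
clock: 4.3
tcp_pos: [0.4535, -0.0954, 0.0718]
eef_rot: [0.704, 0.71, 0.0, 0.001]
ft_force: [0.0, -1.0, -0.5]
width: 1.0
[ 0.45346723 -0.0954046   0.0718323 ] 4.3
[254.73474998 211.70993001]
((254.7613983154297, 211.0485382080078), (54.903892517089844, 55.098976135253906), 5.123257160186768) [ 0.45301729 -0.09443531  0.012     ]
((254.94906616210938, 210.53399658203125), (29.131444931030273, 35.51078414916992), 93.12599182128906) [ 0.45316386 -0.09399547  0.012     ]
(array([ 0.45303621, -0.09678427,  0.00592413]), np.float64(3.1688777915761e-05))
(array([ 0.45313746, -0.09730707,  0.00337801]), np.float64(1.4602901098882197e-05))
collar ((469.658203125, 83.25103759765625), (71.96578216552734, 82.5230941772461), 42.959346771240234) [0.63389381 0.00372638 0.016     ]
collar ((470.3963928222656, 83.171142578125), (46.407039642333984, 64.18878173828125), 48.62677001953125) [0.63450738 0.00379561 0.016     ]
```

```bash
python3 -m creep '[[0,0,-25,0],[0,0,-45,0],[0,0,-50.5,0],[0,0,-50.5,0],[0,0,-50.5,0],[0,0,-50.5,0],[0,0,-50.5,0],[0,0,-50.5,0]]'
python3 -m creep '[[0,0,0,0],[0,0,0,0],[0,0,0,0],[0,0,0,0],[0,0,0,0],[0,0,0,0],[0,0,0,0],[0,0,0,0]]' 1
python3 -m creep '[[0,0,30,0],[0,0,60,0],[0,0,90,0],[0,0,110,0],[0,0,110,0],[0,0,110,0],[0,0,110,0],[0,0,110,0]]'
python3 - <<'E'
from h import *
p,i=shot("w5");cv2.imwrite("pics/w5c.png",i[130:330,130:400][:,:,::-1])
E
```

```text
clock: 5.02
tcp_pos: [0.4536, -0.0954, 0.0216]
eef_rot: [0.704, 0.71, 0.0, 0.001]
ft_force: [0.5, 0.7, -0.2]
width: 0.993
clock: 5.68
tcp_pos: [0.4536, -0.0954, 0.0215]
eef_rot: [0.704, 0.71, 0.0, 0.001]
ft_force: [0.2, -0.4, -0.2]
width: 0.516
clock: 6.35
tcp_pos: [0.4527, -0.0952, 0.1294]
eef_rot: [0.704, 0.71, -0.001, -0.001]
ft_force: [-0.4, 0.6, -0.6]
width: 0.518
```

View pics/w5c.png

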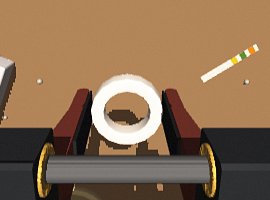

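Crop: the ring is held level between the jaws, centre about (257,236) in the full picture. Carrying it to the small neck, with another look at the neck on the way.

```bash
python3 -m creep '[[18,37,4,0],[37,74,8,0],[55,111,12,0],[74,148,16,0],[92,184,20,0],[110,221,20,0],[128,258,20,0],[145,292,20,0]]'
python3 -m creep '[[0,0,0,0],[0,0,0,0],[0,0,0,0],[0,0,0,0],[0,0,0,0],[0,0,0,0],[0,0,0,0],[0,0,0,0]]'
python3 - <<'E'
from h import *
s=robot.observe();t=s["tcp_pos"];print(t,s["clock"],s["width"])
p,i=shot("w6")
r=proj(p,t+[0,0,-.0095]);print("ring exp",r)
for e in ring(p,i,r,50): print(e,(plane(p,e[0],t[2]-.0095)-t)*1000)
q=proj(p,[.616,.2294,.05]);print(q)
cs,_=blob(i,q,13,lambda h:h[...,2]<70)
print([cv2.contourArea(c) for c in cs])
for c in cs[:2]:
  if len(c)>4:
    e=cv2.fitEllipse(c);print("bore",e,plane(p,e[0],.05))
    p2,i2=load("w2");print(tri([(p,e[0]),(p2,(326.4,158.6))]))
E
```

```text
clock: 7.07
tcp_pos: [0.5977, 0.1991, 0.1476]
eef_rot: [0.704, 0.711, -0.002, -0.001]
ft_force: [-0.1, -0.2, -0.1]
width: 0.516
clock: 7.73
tcp_pos: [0.5977, 0.1985, 0.1481]
eef_rot: [0.704, 0.71, -0.001, -0.001]
ft_force: [-0.4, -0.3, -0.3]
width: 0.514
[0.59773845 0.19845472 0.14808755] 7.7333 0.5137799871168859
ring exp [255.12421794 241.81038126]
((255.42227172851562, 240.75340270996094), (68.56084442138672, 76.84378814697266), 33.998939514160156) [ 0.17959841  0.72730103 -9.5       ]
((256.5709533691406, 238.0746307373047), (33.703556060791016, 44.81571960449219), 91.06522369384766) [ 0.87581472  2.56495356 -9.5       ]
[276.40791024 164.85199891]
[36.0, 6.0, 0.0]
bore ((276.59649658203125, 165.3042449951172), (6.641379356384277, 7.274045944213867), 85.30484008789062) [0.61618242 0.2289873  0.05      ]
(array([0.61618242, 0.22904269, 0.0498012 ]), np.float64(9.4452536096597e-05))
bore ((274.1129150390625, 171.48858642578125), (4.465141773223877, 11.928600311279297), 104.09335327148438) [0.61409744 0.22326054 0.05      ]
(array([0.61227357, 0.22977755, 0.06776557]), np.float64(0.0025362567304686376))
```

View pics/w6.png

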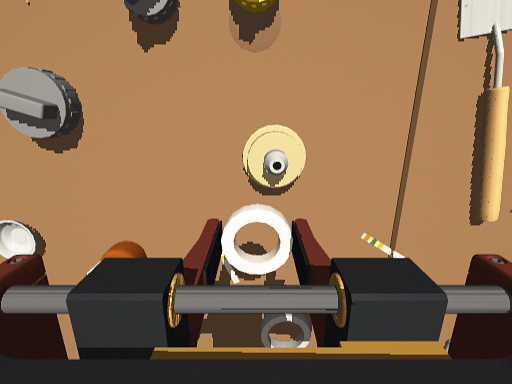

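Wrist view 6: bore at (276.6,165.3), which triangulates to (616.2, 229.0, 49.8) mm and agrees with the stated 50. The ring is centred on the TCP to about 1 mm.

```bash
python3 -m creep '[[10,15,-10,0],[18.4,30,-30,0],[18.4,30,-50,0],[18.4,30,-65,0],[18.4,30,-65,0],[18.4,30,-65,0],[18.4,30,-65,0],[18.4,30,-65,0]]'
python3 -m creep '[[0,0,-10,0],[0,0,-20,0],[0,0,-28,0],[0,0,-34,0],[0,0,-36,0],[0,0,-36,0],[0,0,-36,0],[0,0,-36,0]]'
```

```text
clock: 8.45
tcp_pos: [0.617, 0.2287, 0.0851]
eef_rot: [0.704, 0.71, 0.0, -0.0]
ft_force: [-0.1, 0.8, 0.3]
width: 0.515
clock: 9.12
tcp_pos: [0.6172, 0.2288, 0.0496]
eef_rot: [0.704, 0.71, 0.0, -0.0]
ft_force: [0.9, 0.2, 0.5]
width: 0.514
```

```bash
python3 -m creep '[[-1,0,-1,0],[-1,0,-3,0],[-1,0,-3,0],[-1,0,-3,0],[-1,0,-3,0],[-1,0,-3,0],[-1,0,-3,0],[-1,0,-3,0]]'
python3 -m creep '[[0,0,0,0],[0,0,0,0],[0,0,0,0],[0,0,0,0],[0,0,0,0],[0,0,0,0],[0,0,0,0],[0,0,0,0]]' 0
python3 -m creep '[[0,0,30,0],[0,-15,60,0],[0,-30,90,0],[0,-30,110,0],[0,-30,110,0],[0,-30,110,0],[0,-30,110,0],[0,-30,110,0]]'
python3 - <<'E'
from h import *
s=robot.observe();t=s["tcp_pos"];print(t,s["clock"],s["width"])
p,i=shot("w7");q=proj(p,[.616,.2294,.036]);print(q);c=i[60:260,160:400]
for e in ring(p,i,q,50): print(e,(plane(p,e[0],.036)))
p6,i6=load("w1");p2,i2=load("w2")
a=np.hstack([cv2.resize(c,(480,400)),cv2.resize(i6[95:165,215:299],(320,267),interpolation=cv2.INTER_CUBIC)[:,:,:].copy() if 0 else np.vstack([cv2.resize(i6[100:160,225:290],(320,295)),np.zeros((105,320,3),np.uint8)])])
cv2.imwrite("pics/a7.png",a[:,:,::-1])
E
```

```text
clock: 9.78
tcp_pos: [0.6163, 0.2288, 0.0467]
eef_rot: [0.704, 0.71, 0.0, -0.0]
ft_force: [-0.5, 0.4, -0.5]
width: 0.512
clock: 10.45
tcp_pos: [0.6163, 0.2288, 0.0467]
eef_rot: [0.704, 0.71, 0.0, -0.0]
ft_force: [-0.1, 1.0, -0.3]
width: 0.998
clock: 11.12
tcp_pos: [0.6154, 0.1989, 0.1541]
eef_rot: [0.704, 0.71, -0.001, -0.001]
ft_force: [-0.0, -0.2, -0.4]
width: 0.998
[0.61541133 0.19890222 0.15414249] 11.1167 0.9978730528556086
[256.89760508 161.11124555]
((258.1252746582031, 162.04063415527344), (44.90887451171875, 46.05817413330078), 3.256143569946289) [0.61720472 0.22849574 0.036     ]
((257.7430725097656, 162.12782287597656), (26.67622947692871, 28.027801513671875), 36.77619552612305) [0.61683323 0.22840616 0.036     ]
```

View pics/a7.png

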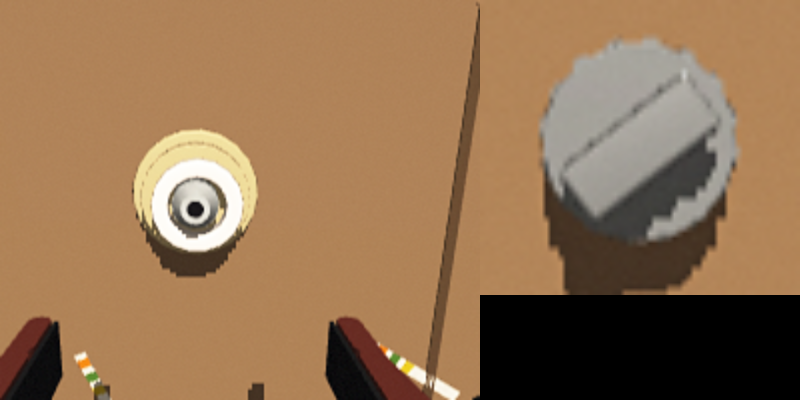

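The small ring is home on the shoulder, its outer contour centred at (617,228.5), with the spigot through it. In the right panel the small cap's bar-top corners are clear, at w1 pixels (267,116), (273,125), (249,144), (242,135). I'll hover over it with the jaws turned across the bar.

```bash
python3 - <<'E'
from h import *
p,_=load("w1")
c=[plane(p,u,.044) for u in [(266.9,115.9),(273.4,124.8),(249.4,144.3),(242.3,134.6)]]
print(np.mean(c,0)); d=c[0]-c[3]+c[1]-c[2];print(np.degrees(np.arctan2(d[1],d[0])),np.linalg.norm(d)/2)
E
python3 -m creep '[[-15,22,0,-7],[-30,44,0,-14],[-45,66,0,-21],[-60,88,0,-28],[-75,110,0,-35],[-90,132,0,-42],[-105,154,0,-48],[-116,170,0,-53]]' 0.5
python3 -m creep '[[0,0,0,0],[0,0,0,0],[0,0,0,0],[0,0,0,0],[0,0,0,0],[0,0,0,0],[0,0,0,0],[0,0,0,0]]'
python3 - <<'E'
from h import *
s,t,M=wpose();print(t,M[:,1],s["clock"],s["width"])
p,i=shot("w8");q=proj(p,[.499,.37,.044]);print(q)
cv2.imwrite("pics/w8c.png",cv2.resize(i[100:300,130:380],None,fx=3,fy=3)[:,:,::-1])
E
```

```text
[0.50184241 0.37718618 0.044     ]
37.842617324609115 0.03307510107706318
clock: 11.83
tcp_pos: [0.4974, 0.3705, 0.1524]
eef_rot: [0.947, 0.32, -0.002, -0.002]
ft_force: [0.3, -0.9, -0.0]
width: 0.502
clock: 12.5
tcp_pos: [0.4978, 0.3701, 0.1525]
eef_rot: [0.948, 0.32, -0.002, -0.002]
ft_force: [-0.8, 0.3, -0.2]
width: 0.499
[0.49776295 0.37011574 0.15247355] [ 0.60588669 -0.79553913 -0.00433801] 12.5 0.4992648580825619
[257.4489481  193.50930867]
```

View pics/w8c.png

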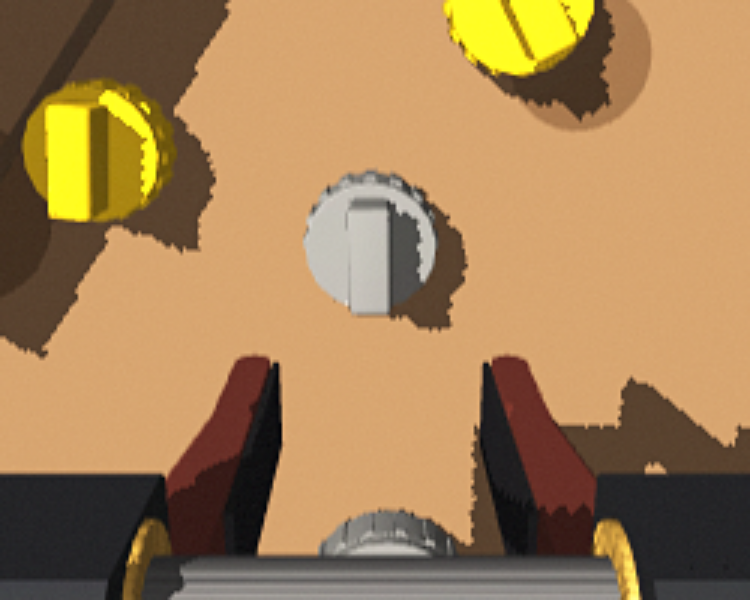

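Crop: the bar is vertical in the image, so it is square to the jaws. Its top spans about (246..259.5, 167.5..204), centre about (252.8,186.2). The yellow copies are well clear.

Run:
```python
from h import *
p,_=load("w8");p1,_=load("w1")
print(plane(p,(252.8,186.2),.044),tri([(p,(252.8,186.2)),(p1,(258.0,129.9))]))
a,b=[plane(p,(252.8,v),.044) for v in(167.8,204)];print(np.linalg.norm(a-b),np.degrees(np.arctan2(*(a-b)[1::-1])))
s,t,M=wpose();print((plane(p,(252.8,186.2),.044)-t)*1000)
```

```text
[0.50215232 0.37803394 0.044     ] (array([0.50185767, 0.37748224, 0.04235182]), np.float64(0.0003060495583456394))
0.03624213189431377 37.04370197908423
[   4.49971805    7.79206649 -108.46069036]
```

```bash
python3 -m creep '[[4.3,7.6,-30,0],[4.3,7.6,-60,0],[4.3,7.6,-85,0],[4.3,7.6,-100,0],[4.3,7.6,-106,0],[4.3,7.6,-106,0],[4.3,7.6,-106,0],[4.3,7.6,-106,0]]'
python3 -m creep '[[0,0,0,0],[0,0,0,0],[0,0,0,0],[0,0,0,0],[0,0,0,0],[0,0,0,0],[0,0,0,0],[0,0,0,0]]' 1
python3 -m creep '[[0,0,30,0],[0,0,60,0],[0,0,90,0],[0,0,110,0],[0,0,110,0],[0,0,110,0],[0,0,110,0],[0,0,110,0]]'
```

```text
clock: 13.22
tcp_pos: [0.5027, 0.3783, 0.0481]
eef_rot: [0.947, 0.32, -0.001, -0.002]
ft_force: [0.5, -0.0, 1.0]
width: 0.498
clock: 13.88
tcp_pos: [0.5028, 0.3783, 0.0483]
eef_rot: [0.947, 0.32, -0.0, -0.002]
ft_force: [-0.2, -0.5, 1.0]
width: 0.158
clock: 14.55
tcp_pos: [0.502, 0.3778, 0.1555]
eef_rot: [0.947, 0.32, -0.002, -0.001]
ft_force: [-0.5, -0.0, -0.4]
width: 0.157
```

```bash
python3 -m creep '[[23,-30,0,0],[46,-60,0,0],[69,-89,0,0],[92,-119,0,0],[115,-148,0,0],[115,-148,0,0],[115,-148,0,0],[115,-148,0,0]]'
python3 -m creep '[[0,0,-20,0],[0,0,-40,0],[0,0,-45,0],[0,0,-45,0],[0,0,-45,0],[0,0,-45,0],[0,0,-45,0],[0,0,-45,0]]'
python3 - <<'E'
from h import *
s,t,M=wpose();print(t,s["clock"])
p,i=shot("w9")
cv2.imwrite("pics/w9c.png",cv2.resize(i[120:320,130:380],None,fx=2,fy=2)[:,:,::-1])
E
```

```text
clock: 15.22
tcp_pos: [0.6163, 0.2298, 0.1537]
eef_rot: [0.948, 0.32, -0.004, -0.002]
ft_force: [-0.4, 0.6, -0.3]
width: 0.158
clock: 15.88
tcp_pos: [0.6168, 0.2302, 0.1102]
eef_rot: [0.948, 0.32, -0.003, -0.002]
ft_force: [-0.2, -0.6, 0.1]
width: 0.156
[0.61678116 0.23018408 0.11020301] 15.8833
```

View pics/w9c.png

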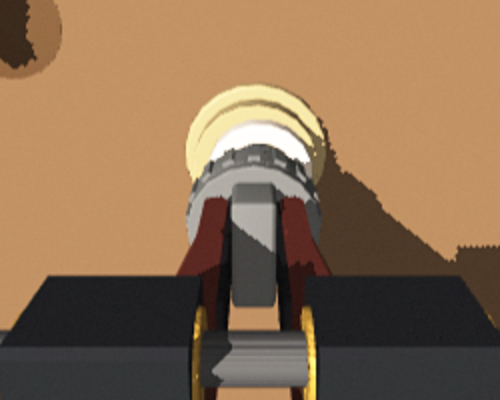

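The cap is held level over the neck and lined up with the shoulder and ring. Lowering it.

```bash
python3 -m creep '[[0,-0.5,-8,0],[0,-0.5,-16,0],[0,-0.5,-22,0],[0,-0.5,-25.5,0],[0,-0.5,-25.5,0],[0,-0.5,-25.5,0],[0,-0.5,-25.5,0],[0,-0.5,-25.5,0]]'
```

```text
clock: 16.6
tcp_pos: [0.6166, 0.2295, 0.0842]
eef_rot: [0.948, 0.32, -0.003, -0.002]
ft_force: [-0.3, 0.5, 1.6]
width: 0.154
```

```bash
python3 -m creep '[[0,0,0,0],[0,0,0,0],[0,0,0,0],[0,0,0,0],[0,0,20,0],[0,0,50,0],[0,0,80,0],[0,0,80,0]]' 0.5
python3 - <<'E'
from h import *
s,t,M=wpose();print(t,s["clock"]);shot("w10")
i=eyes.grab_frame("side");cv2.imwrite("pics/s10.png",i[:,:,::-1])
E
python3 -m creep '[[0,-40,0,0],[0,-80,0,0],[0,-120,0,0],[0,-160,0,0],[0,-200,0,0],[0,-240,0,0],[0,-280,0,0],[0,-320,0,0]]' 0
python3 -m creep '[[-12,-36,0,0],[-25,-72,0,0],[-37,-108,0,0],[-50,-145,0,0],[-62,-180,0,0],[-75,-215,0,0],[-87,-240,0,0],[-87,-250,0,0]]'
python3 - <<'E'
from h import *
s,t,M=wpose();print(t,s["clock"])
p,i=shot("w11");q=proj(p,[.5214,-.3856,.012]);print(q)
for e in ring(p,i,q,55): print(e,plane(p,e[0],.012))
p0,i0=load("w10")
a=np.hstack([cv2.resize(i0,(400,300)),cv2.resize(i,(400,300))]);cv2.imwrite("pics/a11.png",a[:,:,::-1])
E
```

```text
clock: 17.27
tcp_pos: [0.6188, 0.2303, 0.1722]
eef_rot: [0.948, 0.32, 0.002, -0.002]
ft_force: [1.0, 1.0, 1.4]
width: 0.5
[0.61882701 0.23025314 0.17222751] 17.2667
clock: 18.03
tcp_pos: [0.6164, -0.092, 0.1639]
eef_rot: [0.948, 0.32, -0.003, -0.003]
ft_force: [0.7, 0.1, -0.4]
width: 1.0
clock: 18.7
tcp_pos: [0.5264, -0.3453, 0.1615]
eef_rot: [0.948, 0.318, -0.004, -0.004]
ft_force: [-0.3, 0.5, -0.3]
width: 0.998
[ 0.52641473 -0.34528458  0.16153086] 18.7
[282.81324511 206.68775597]
((282.4853820800781, 204.1898193359375), (52.661460876464844, 54.15016555786133), 88.28988647460938) [ 0.52355041 -0.38340175  0.012     ]
((281.98968505859375, 204.00274658203125), (34.300148010253906, 40.28340148925781), 74.47589874267578) [ 0.52338567 -0.38280913  0.012     ]
```

View pics/a11.png

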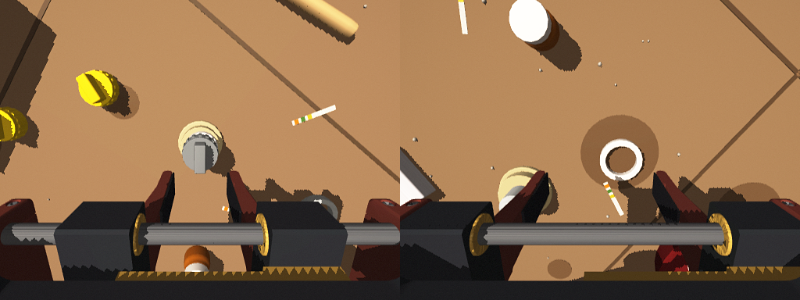

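Left panel: the small cap sits on the small ring and neck. Right panel: large ring at full-picture pixel (282,204), with the strip just below it but not under the fingers. Lower and refine.

```bash
python3 -m creep '[[-3,-20,-25,0],[-3,-38,-50,0],[-3,-38,-75,0],[-3,-38,-80,0],[-3,-38,-80,0],[-3,-38,-80,0],[-3,-38,-80,0],[-3,-38,-80,0]]'
python3 - <<'E'
from h import *
s,t,M=wpose();print(t,s["clock"],s["width"])
p,i=shot("w12");q=proj(p,[.5234,-.3835,.012]);print(q)
E=ring(p,i,q,60)
for e in E: print(e,plane(p,e[0],.012))
p1,i1=load("w11");E1=ring(p1,i1,(282,204),55)
for a,b in zip(E,E1): print(tri([(p,a[0]),(p1,b[0])]))
E
```

```text
clock: 19.42
tcp_pos: [0.5256, -0.3832, 0.0841]
eef_rot: [0.948, 0.318, -0.003, -0.002]
ft_force: [0.5, -0.0, 0.2]
width: 0.999
[ 0.52558926 -0.38317436  0.08408465] 19.4167 0.9992834832596341
[255.25129725 209.56240502]
((255.81492614746094, 209.06881713867188), (70.80390930175781, 72.76245880126953), 102.75638580322266) [ 0.52404327 -0.38361134  0.012     ]
((255.36253356933594, 208.60748291015625), (45.80037307739258, 53.6668815612793), 85.7269515991211) [ 0.52414441 -0.38305678  0.012     ]
(array([ 0.52245684, -0.3847792 ,  0.00706362]), np.float64(8.2738688689355e-05))
(array([ 0.5218386 , -0.38474492,  0.00490624]), np.float64(0.00015714815831660407))
```

```bash
python3 -m creep '[[-2,-1,-25,0],[-2,-1,-45,0],[-2,-1,-60,0],[-2,-1,-63,0],[-2,-1,-63,0],[-2,-1,-63,0],[-2,-1,-63,0],[-2,-1,-63,0]]'
python3 -m creep '[[0,0,0,0],[0,0,0,0],[0,0,0,0],[0,0,0,0],[0,0,0,0],[0,0,0,0],[0,0,0,0],[0,0,0,0]]' 1
python3 -m creep '[[0,0,30,0],[0,0,60,0],[0,0,90,0],[0,0,120,0],[0,0,130,0],[0,0,130,0],[0,0,130,0],[0,0,130,0]]'
```

```text
clock: 20.13
tcp_pos: [0.5239, -0.3846, 0.0222]
eef_rot: [0.948, 0.318, -0.002, -0.001]
ft_force: [0.2, -0.6, 0.6]
width: 1.0
clock: 20.8
tcp_pos: [0.524, -0.3847, 0.0224]
eef_rot: [0.948, 0.318, -0.002, -0.001]
ft_force: [-0.8, -0.4, 2.6]
width: 0.72
clock: 21.47
tcp_pos: [0.5232, -0.3841, 0.1492]
eef_rot: [0.948, 0.318, -0.003, -0.003]
ft_force: [-0.3, 0.7, -0.5]
width: 0.723
```

```bash
python3 -m creep '[[-33,12,0,0],[-66,24,0,0],[-99,36,0,0],[-132,48,0,0],[-163,59,0,0],[-163,59,0,0],[-163,59,0,0],[-163,59,0,0]]'
cat >> h.py <<'E'
def bore(p,i,X,r=16,th=70):
    q=proj(p,X);cs,_=blob(i,q,r,lambda h:h[...,2]<th);cs=[c for c in cs if len(c)>4 and cv2.contourArea(c)>15]
    print("exp",q);return [cv2.fitEllipse(c) for c in cs[:2]]
E
python3 - <<'E'
from h import *
s,t,M=wpose();print(t,s["clock"])
p,i=shot("w13")
r=proj(p,t+[0,0,-.0104])
for e in ring(p,i,r,65): print(e,(plane(p,e[0],t[2]-.0104)-t)*1000)
for e in bore(p,i,[.388,-.300,.064],25): print("bore",e,plane(p,e[0],.064))
cv2.imwrite("pics/w13s.png",i[:,:,::-1])
E
```

```text
clock: 22.13
tcp_pos: [0.3602, -0.3249, 0.1478]
eef_rot: [0.948, 0.318, -0.004, -0.004]
ft_force: [-1.0, 0.1, -0.8]
width: 0.72
[ 0.36015416 -0.32487043  0.14778437] 22.1333
((256.4731140136719, 239.30149841308594), (92.76351928710938, 98.51145935058594), 96.00251770019531) [  1.70377296   0.95707747 -10.4       ]
((256.10882568359375, 239.01959228515625), (58.02739715576172, 72.07365417480469), 91.8275146484375) [  1.72126468   1.25417043 -10.4       ]
exp [253.31443221 161.11742368]
bore ((253.6575469970703, 158.7269287109375), (21.26924705505371, 22.01184844970703), 87.54188537597656) [ 0.38980491 -0.29900863  0.064     ]
```

View pics/w13s.png

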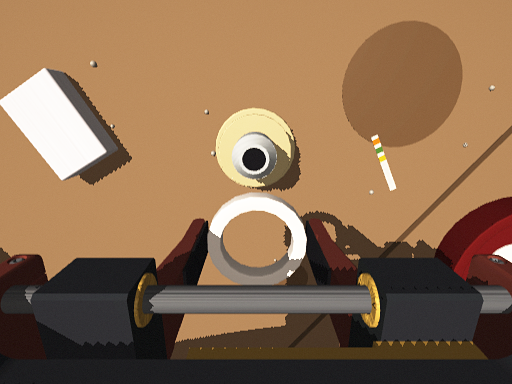

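Wrist view 13: ring held at (256,239), large neck bore (253.7,158.7), nothing in the way. I check the neck height against the fixed cameras and continue.

```bash
python3 - <<'E'
from h import *
ps=eyes.camera_params("side");i=cv2.imread("pics/side0.png")[:,:,::-1].copy();p,_=load("w13")
for e in bore(ps,i,[.390,-.299,.064],8,80): print(e,tri([(ps,e[0]),(p,(253.66,158.73))]))
E
python3 -m creep '[[14,13,-10,0],[28.4,25.4,-20,0],[28.4,25.4,-30,0],[28.4,25.4,-40,0],[28.4,25.4,-40,0],[28.4,25.4,-40,0],[28.4,25.4,-40,0],[28.4,25.4,-40,0]]'
```

```text
exp [215.5401388  287.57930143]
((215.85105895996094, 286.9164123535156), (5.949285507202148, 6.411398887634277), 72.58348083496094) (array([ 0.39046627, -0.2988516 ,  0.06633348]), np.float64(0.00029973111227220783))
clock: 22.85
tcp_pos: [0.389, -0.3003, 0.1089]
eef_rot: [0.948, 0.318, -0.003, -0.003]
ft_force: [-0.4, -0.7, -0.1]
width: 0.72
```

```bash
python3 -m creep '[[0,0.8,-20,0],[0,0.8,-35,0],[0,0.8,-45,0],[0,0.8,-54,0],[0,0.8,-60,0],[0,0.8,-62,0],[0,0.8,-62,0],[0,0.8,-62,0]]'
```

```text
clock: 23.52
tcp_pos: [0.3891, -0.2997, 0.0473]
eef_rot: [0.948, 0.318, -0.003, -0.003]
ft_force: [0.6, 1.4, -0.7]
width: 0.723
```

```bash
python3 -m creep '[[0,0,0,0],[0,0,0,0],[0,0,0,0],[0,0,0,0],[0,0,30,0],[0,0,65,0],[0,0,100,0],[0,0,110,0]]' 0
python3 - <<'E'
from h import *
s,t,M=wpose();print(t,s["clock"])
p,i=shot("w14")
q=proj(p,[.390,-.299,.036]);print(q)
for e in ring(p,i,q,50): print(e,plane(p,e[0],.036))
for e in bore(p,i,[.390,-.299,.064],25): print("bore",e,plane(p,e[0],.064))
E
python3 -m creep '[[25,30,0,0],[50,61,0,0],[75,92,0,0],[100,123,0,0],[125,154,0,0],[150,185,0,0],[175,216,0,0],[200,247,0,0]]'
python3 -m creep '[[25,30,-15,0],[45,56,-30,0],[45,56,-40,0],[45,56,-40,0],[45,56,-40,0],[45,56,-40,0],[45,56,-40,0],[45,56,-40,0]]'
python3 - <<'E'
from h import *
s,t,M=wpose();print(t,s["clock"])
p,i=shot("w15")
q=proj(p,[.635,.003,.016]);print(q)
E=ring(p,i,q,60,lambda h:(h[...,1]<60)&(h[...,2]>90))
for e in E: print(e,plane(p,e[0],.016))
a=np.hstack([cv2.resize(load("w14")[1],(400,300)),cv2.resize(i,(400,300))]);cv2.imwrite("pics/a15.png",a[:,:,::-1])
E
```

```text
clock: 24.18
tcp_pos: [0.3906, -0.301, 0.1636]
eef_rot: [0.948, 0.318, -0.001, 0.001]
ft_force: [0.7, 0.5, 1.1]
width: 1.001
[ 0.39055083 -0.30100588  0.16364843] 24.1833
[254.13081393 188.02468731]
((254.29429626464844, 188.92469787597656), (58.477012634277344, 59.42451858520508), 106.32275390625) [ 0.38932202 -0.29972114  0.036     ]
((253.7508544921875, 196.69589233398438), (20.43963050842285, 21.89948081970215), 88.24456024169922) [ 0.38217663 -0.30437058  0.036     ]
exp [253.91870706 196.41454471]
bore ((253.77410888671875, 196.60133361816406), (17.929981231689453, 19.883501052856445), 88.14075469970703) [ 0.38977044 -0.29900225  0.064     ]
clock: 24.9
tcp_pos: [0.5913, -0.0524, 0.1619]
eef_rot: [0.948, 0.318, -0.002, 0.001]
ft_force: [-0.1, 0.1, 0.9]
width: 0.999
clock: 25.57
tcp_pos: [0.6364, 0.0024, 0.1236]
eef_rot: [0.948, 0.317, -0.001, 0.002]
ft_force: [0.3, 0.1, 0.6]
width: 0.998
[0.63640833 0.00241461 0.12355368] 25.5667
[254.49433049 195.48817614]
((256.1405944824219, 192.1136932373047), (62.84206771850586, 63.90755844116211), 116.32060241699219) [0.63869563 0.00377987 0.016     ]
((255.38534545898438, 191.6768035888672), (40.970001220703125, 47.65095138549805), 75.3707046508789) [0.63861102 0.00462808 0.016     ]
```

View pics/a15.png

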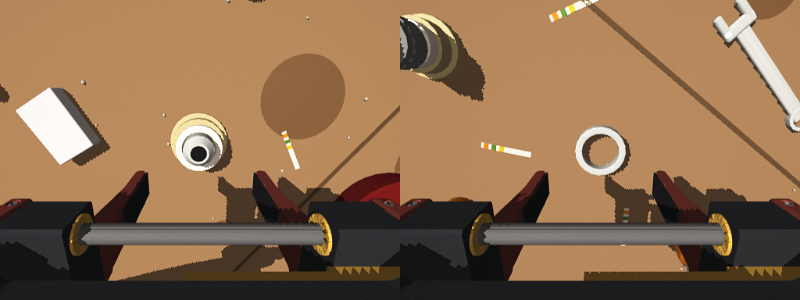

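Left panel: the large ring lies flat on the shoulder, centred at (389.3,-299.7). Right panel: collar free, at full-picture pixel (256,192). Descending.

```bash
python3 -m creep '[[1,1,-20,0],[1,1,-40,0],[1,1,-48,0],[1,1,-48,0],[1,1,-48,0],[1,1,-48,0],[1,1,-48,0],[1,1,-48,0]]'
python3 - <<'E'
from h import *
s,t,M=wpose();print(t,s["clock"])
p,i=shot("w16");f=lambda h:(h[...,1]<60)&(h[...,2]>90)
q=proj(p,[.638,.004,.016]);print(q)
E=ring(p,i,q,62,f);p1,i1=load("w15");E1=ring(p1,i1,(256,192),60,f)
for a,b in zip(E,E1): print(a,plane(p,a[0],.016),tri([(p,a[0]),(p1,b[0])]))
E
```

```text
clock: 26.28
tcp_pos: [0.638, 0.0035, 0.0769]
eef_rot: [0.948, 0.317, 0.0, 0.002]
ft_force: [0.1, -0.7, 0.4]
width: 0.998
[0.63803841 0.00354924 0.07686308] 26.2833
[255.27080549 212.27295811]
((255.9328155517578, 210.8890838623047), (74.71012878417969, 76.5992202758789), 111.34832000732422) [0.63926836 0.0042877  0.016     ] (array([0.6362007 , 0.00192397, 0.0059488 ]), np.float64(2.8671745907311456e-05))
((254.3787384033203, 211.36865234375), (48.36281204223633, 57.908077239990234), 64.22606658935547) [0.63819189 0.00503841 0.016     ] (array([0.63878844, 0.00511893, 0.0173847 ]), np.float64(0.0002881865930794465))
```

```bash
python3 -m creep '[[-0.5,0,-25,0],[-0.5,0,-45,0],[-0.5,0,-55,0],[-0.5,0,-55,0],[-0.5,0,-55,0],[-0.5,0,-55,0],[-0.5,0,-55,0],[-0.5,0,-55,0]]'
python3 -m creep '[[0,0,0,0],[0,0,0,0],[0,0,0,0],[0,0,0,0],[0,0,0,0],[0,0,0,0],[0,0,0,0],[0,0,0,0]]' 1
python3 -m creep '[[0,0,20,0],[0,0,50,0],[0,0,80,0],[0,0,110,0],[0,0,130,0],[0,0,130,0],[0,0,130,0],[0,0,130,0]]'
```

```text
clock: 27.0
tcp_pos: [0.6377, 0.0036, 0.0221]
eef_rot: [0.948, 0.317, 0.0, 0.002]
ft_force: [-0.1, -0.3, 0.1]
width: 0.999
clock: 27.67
tcp_pos: [0.6377, 0.0036, 0.0222]
eef_rot: [0.948, 0.317, 0.0, 0.002]
ft_force: [-0.0, -0.7, -0.0]
width: 0.709
clock: 28.33
tcp_pos: [0.6369, 0.0036, 0.1495]
eef_rot: [0.948, 0.317, -0.001, 0.001]
ft_force: [0.4, 0.8, -2.4]
width: 0.711
```

```bash
python3 -m creep '[[-25,-30,0,0],[-50,-61,0,0],[-75,-92,0,0],[-100,-123,0,0],[-125,-154,0,0],[-150,-185,0,0],[-175,-216,0,0],[-200,-247,0,0]]'
python3 -m creep '[[-25,-30,0,0],[-47,-55,0,0],[-47,-55,0,0],[-47,-55,0,0],[-47,-55,0,0],[-47,-55,0,0],[-47,-55,0,0],[-47,-55,0,0]]'
python3 - <<'E'
from h import *
s,t,M=wpose();print(t,s["clock"],s["width"])
p,i=shot("w17");r=proj(p,t+[0,0,-.0062]);print(r)
for e in ring(p,i,r,65,lambda h:(h[...,1]<60)&(h[...,2]>90)): print(e,(plane(p,e[0],t[2]-.0062)-t)*1000)
E
```

```text
clock: 29.0
tcp_pos: [0.4344, -0.2438, 0.1464]
eef_rot: [0.948, 0.317, -0.003, -0.0]
ft_force: [-0.1, -0.5, -2.5]
width: 0.715
clock: 29.67
tcp_pos: [0.3881, -0.2979, 0.1461]
eef_rot: [0.948, 0.318, -0.003, -0.001]
ft_force: [-0.3, 0.7, -1.9]
width: 0.713
[ 0.38813098 -0.29792989  0.14607411] 29.6667 0.7126327529429564
[255.90453082 245.38296064]
((256.2691345214844, 234.5753173828125), (98.95315551757812, 110.47813415527344), 177.4683837890625) [ 5.91662316  4.1902674  -6.2       ]
((255.2411651611328, 247.94224548339844), (62.26634979248047, 75.75101470947266), 90.49762725830078) [-1.63671745 -0.72709341 -6.2       ]
```

```bash
python3 -m creep '[[1,-1.6,-20,0],[1,-1.6,-40,0],[1,-1.6,-55,0],[1,-1.6,-60,0],[1,-1.6,-60,0],[1,-1.6,-60,0],[1,-1.6,-60,0],[1,-1.6,-60,0]]'
python3 -m creep '[[0,0,-10,0],[0,0,-18,0],[0,0,-24,0],[0,0,-27,0],[0,0,-27,0],[0,0,-27,0],[0,0,-27,0],[0,0,-27,0]]'
```

```text
clock: 30.38
tcp_pos: [0.3897, -0.3001, 0.0877]
eef_rot: [0.948, 0.318, -0.002, 0.0]
ft_force: [-0.8, 0.5, -2.6]
width: 0.715
clock: 31.05
tcp_pos: [0.3899, -0.3003, 0.0611]
eef_rot: [0.948, 0.318, -0.002, 0.001]
ft_force: [-0.1, 0.1, -2.4]
width: 0.712
```

```bash
python3 -m creep '[[0,0,-2,0],[0,0,-2,0],[0,0,-2,0],[0,0,-2,0],[0,0,-2,0],[0,0,-2,0],[0,0,-2,0],[0,0,-2,0]]'
python3 -m creep '[[0,0,0,0],[0,0,0,0],[0,0,0,0],[0,0,0,0],[0,0,30,0],[0,0,65,0],[0,0,100,0],[0,0,105,0]]' 0
python3 -m creep '[[0,0,0,0],[0,0,0,0],[0,0,0,0],[0,0,0,0],[0,0,0,0],[0,0,0,0],[0,0,0,0],[0,0,0,0]]'
python3 - <<'E'
from h import *
s,t,M=wpose();print(t,s["clock"])
p,i=shot("w18")
q=proj(p,[.390,-.299,.052]);print(q)
for e in ring(p,i,q,50,lambda h:(h[...,1]<60)&(h[...,2]>90)): print(e,plane(p,e[0],.052))
for e in bore(p,i,[.390,-.299,.064],25): print("bore",e,plane(p,e[0],.064))
E
python3 -m creep '[[5,24,0,5],[10,48,0,10],[15,72,0,16],[20,96,0,21],[20,120,0,27],[20,144,0,32],[20,168,0,37],[20,192,0,43]]'
python3 -m creep '[[0,24,0,5],[0,48,0,10],[0,72,0,16],[0,96,0,21],[0,120,0,27],[0,144,0,32],[0,168,0,37],[0,192,0,43]]'
python3 -m creep '[[0,24,0,5],[0,48,0,10],[-5,72,0,16],[-10,96,0,21],[-15,120,0,27],[-20,144,0,32],[-20,168,0,37],[-20,192,0,41]]' 0.5
python3 -m creep '[[0,0,0,0],[0,0,0,0],[0,0,0,0],[0,0,0,0],[0,0,0,0],[0,0,0,0],[0,0,0,0],[0,0,0,0]]'
python3 - <<'E'
from h import *
s,t,M=wpose();print(t,M[:,1],s["clock"])
p,i=shot("w19");print(proj(p,[.383,.278,.044]))
a=np.hstack([cv2.resize(load("w18")[1][100:280,160:350],(380,360)),cv2.resize(i[90:270,155:365],(420,360))]);cv2.imwrite("pics/a19.png",a[:,:,::-1])
E
```

```text
clock: 31.72
tcp_pos: [0.3899, -0.3003, 0.0591]
eef_rot: [0.948, 0.318, -0.002, 0.001]
ft_force: [0.5, -0.1, -2.1]
width: 0.708
clock: 32.38
tcp_pos: [0.3917, -0.3019, 0.1716]
eef_rot: [0.948, 0.318, 0.001, 0.005]
ft_force: [0.5, 0.1, 0.6]
width: 0.999
clock: 33.05
tcp_pos: [0.3916, -0.3018, 0.1711]
eef_rot: [0.948, 0.318, 0.001, 0.005]
ft_force: [0.2, 1.3, 0.5]
width: 1.0
[ 0.39157331 -0.30175063  0.17114622] 33.05
[251.84376519 190.88729205]
((252.81260681152344, 190.30784606933594), (60.28513717651367, 62.74843215942383), 149.17984008789062) [ 0.3910757  -0.29941545  0.052     ]
((251.60952758789062, 194.77642822265625), (19.667152404785156, 21.285715103149414), 92.61090850830078) [ 0.38655827 -0.30127746  0.052     ]
exp [251.76330816 194.49943901]
bore ((251.57009887695312, 194.5674285888672), (17.378353118896484, 19.434804916381836), 88.21764373779297) [ 0.38983266 -0.29889195  0.064     ]
clock: 33.77
tcp_pos: [0.4115, -0.1087, 0.1714]
eef_rot: [0.764, 0.645, 0.003, 0.005]
ft_force: [-0.0, 0.3, -0.1]
width: 1.002
clock: 34.43
tcp_pos: [0.4113, 0.0845, 0.1715]
eef_rot: [0.473, 0.881, 0.004, 0.004]
ft_force: [0.7, 0.2, -0.1]
width: 0.999
clock: 35.1
tcp_pos: [0.391, 0.2778, 0.1717]
eef_rot: [0.132, 0.991, 0.005, 0.002]
ft_force: [-0.3, -0.8, 0.0]
width: 0.505
clock: 35.77
tcp_pos: [0.3911, 0.2774, 0.1718]
eef_rot: [0.132, 0.991, 0.005, 0.002]
ft_force: [-0.3, -0.5, -0.3]
width: 0.501
[0.39111116 0.27744212 0.17176958] [0.26207528 0.96498067 0.0113511 ] 35.7667
[253.22610304 179.70587547]
```

View pics/a19.png

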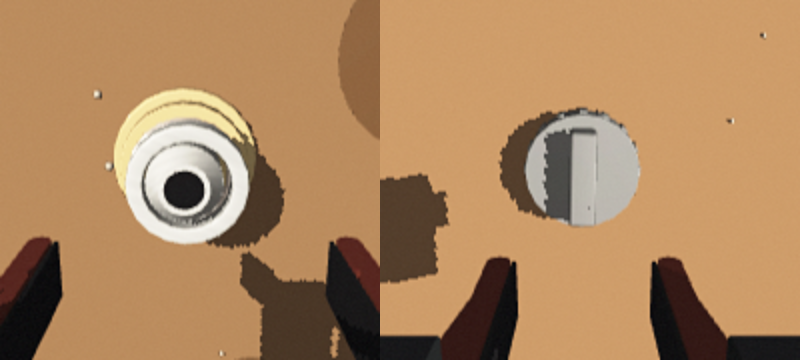

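Left panel: the collar sits flat and concentric on the ring and spigot. Right panel: the large cap's bar is square to the jaws, top spanning about (251..263.5, 156..202), centre about (257,179).

Run:
```python
from h import *
p,i=load("w19");s,t,M=wpose()
a,b=[plane(p,(257.2,v),.044) for v in(156,202.3)];print(np.linalg.norm(a-b),np.degrees(np.arctan2(*(a-b)[1::-1])))
l,r=[plane(p,(u,179),.044) for u in(251,263.5)];print(np.linalg.norm(l-r))
c=plane(p,(257.2,179),.044);print("bar",c,(c-t)*1000)
g=lambda h:(h[...,1]<60)&(h[...,2]>60)
for e in ring(p,i,(257,175),40,g)[:1]: print("sil",e,plane(p,e[0],.024))
p2,i2=load("w2")
e2=ring(p2,i2,(122,107),45,g)[0];print(e2,plane(p2,e2[0],.024),tri([(p,e[0]),(p2,e2[0])]))
g2=cv2.cvtColor(i,cv2.COLOR_RGB2GRAY);print(g2[185,235:290]);print(g2[145:215,258])
```

```text
0.04922026044852213 164.82284159624075
0.012866543618858306
bar [0.38336199 0.28214259 0.044     ] [  -7.73289399    4.6070945  -127.75133767]
sil ((255.7504425048828, 173.8732452392578), (56.28023910522461, 56.89839172363281), 32.07023239135742) [0.38237837 0.28104252 0.024     ]
((120.26148986816406, 106.5328140258789), (56.394256591796875, 60.964229583740234), 123.83831787109375) [0.38611996 0.28221995 0.024     ] (array([0.38360369, 0.28151194, 0.01896001]), np.float64(0.0007450894925771353))
[184 187 197  69  72  76  77  75  73  75  75  77  75  77  53 108 188 186
 182 184 183 187 184 186 188 190 192 196 183 186 185 184 184 185 186 186
 184 184 185 186 185 185 186 185 186 186 184 187 172 165 168 167 166 166
 165]
[128 136 139 187 189 188 187 191 168 101  69  98 153 187 191 187 189 189
 187 187 188 188 188 187 190 187 187 186 188 187 185 186 184 186 186 187
 186 189 187 189 186 188 187 187 187 187 187 186 188 189 187 187 186 187
 186 187 188 169 153 167 166 167 166 165 166 166 165 166 166 167]
```

```bash
python3 -m creep '[[-7.7,4.4,-30,0],[-7.7,4.4,-60,0],[-7.7,4.4,-90,0],[-7.7,4.4,-105,0],[-7.7,4.4,-105,0],[-7.7,4.4,-105,0],[-7.7,4.4,-105,0],[-7.7,4.4,-105,0]]'
python3 -m creep '[[0,0,-10,0],[0,0,-19,0],[0,0,-19,0],[0,0,-19,0],[0,0,-19,0],[0,0,-19,0],[0,0,-19,0],[0,0,-19,0]]'
```

```text
clock: 36.48
tcp_pos: [0.3844, 0.2825, 0.0689]
eef_rot: [0.132, 0.991, 0.006, 0.003]
ft_force: [0.1, -0.5, 0.1]
width: 0.496
clock: 37.15
tcp_pos: [0.3845, 0.2826, 0.0502]
eef_rot: [0.132, 0.991, 0.007, 0.004]
ft_force: [-0.5, -0.4, 0.1]
width: 0.504
```

```bash
python3 -m creep '[[-1,-0.5,-2,0],[-1,-0.5,-2,0],[-1,-0.5,-2,0],[-1,-0.5,-2,0],[-1,-0.5,-2,0],[-1,-0.5,-2,0],[-1,-0.5,-2,0],[-1,-0.5,-2,0]]'
python3 -m creep '[[0,0,0,0],[0,0,0,0],[0,0,0,0],[0,0,0,0],[0,0,0,0],[0,0,0,0],[0,0,0,0],[0,0,0,0]]' 1
python3 -m creep '[[0,0,20,0],[0,0,50,0],[0,0,80,0],[0,0,110,0],[0,0,140,0],[0,0,140,0],[0,0,140,0],[0,0,140,0]]'
python3 -m creep '[[4,-36,0,0],[8,-72,0,0],[12,-108,0,0],[16,-144,0,0],[20,-180,0,0],[20,-216,0,0],[20,-252,0,0],[20,-290,0,0]]'
python3 -m creep '[[0,-36,0,0],[0,-72,0,0],[-4,-108,0,0],[-8,-144,0,0],[-12,-180,0,0],[-15,-216,0,0],[-15,-252,0,0],[-15,-288,0,0]]'
python3 -m creep '[[0,0,0,0],[0,0,0,0],[0,0,0,0],[0,0,0,0],[0,0,0,0],[0,0,0,0],[0,0,0,0],[0,0,0,0]]'
```

```text
clock: 37.82
tcp_pos: [0.3836, 0.2822, 0.0482]
eef_rot: [0.132, 0.991, 0.007, 0.004]
ft_force: [0.2, -1.0, -0.5]
width: 0.499
clock: 38.48
tcp_pos: [0.3835, 0.282, 0.0482]
eef_rot: [0.132, 0.991, 0.007, 0.004]
ft_force: [-0.1, -0.9, 1.3]
width: 0.154
clock: 39.15
tcp_pos: [0.3833, 0.2819, 0.1871]
eef_rot: [0.132, 0.991, 0.006, 0.003]
ft_force: [-0.6, 0.3, -0.6]
width: 0.153
clock: 39.82
tcp_pos: [0.4022, -0.0094, 0.1848]
eef_rot: [0.132, 0.991, 0.006, 0.001]
ft_force: [-0.0, -0.2, -1.4]
width: 0.158
clock: 40.48
tcp_pos: [0.386, -0.2988, 0.1823]
eef_rot: [0.132, 0.991, 0.007, 0.0]
ft_force: [1.2, -0.5, -0.3]
width: 0.158
clock: 41.15
tcp_pos: [0.3863, -0.2982, 0.1826]
eef_rot: [0.132, 0.991, 0.007, 0.0]
ft_force: [-0.9, -0.7, -0.8]
width: 0.156
```

```bash
python3 -m creep '[[3,-1,-20,0],[3,-1,-40,0],[3,-1,-55,0],[3,-1,-63,0],[3,-1,-63,0],[3,-1,-63,0],[3,-1,-63,0],[3,-1,-63,0]]'
python3 -m creep '[[0,0,-5,0],[0,0,-10,0],[0,0,-14,0],[0,0,-17,0],[0,0,-18.5,0],[0,0,-18.5,0],[0,0,-18.5,0],[0,0,-18.5,0]]'
```

```text
clock: 41.82
tcp_pos: [0.3898, -0.2997, 0.1211]
eef_rot: [0.132, 0.991, 0.006, 0.001]
ft_force: [-1.7, -0.0, -0.5]
width: 0.154
clock: 42.48
tcp_pos: [0.3898, -0.2998, 0.1028]
eef_rot: [0.132, 0.991, 0.006, 0.001]
ft_force: [-0.1, 0.7, -0.7]
width: 0.157
```

```bash
python3 -m creep '[[0,0,-1,0],[0,0,-2,0],[0,0,-3,0],[0,0,-3,0],[0,0,-3,0],[0,0,-3,0],[0,0,-3,0],[0,0,-3,0]]'
python3 -m creep '[[0,0,0,0],[0,0,0,0],[0,0,0,0],[0,0,0,0],[0,0,15,0],[0,0,40,0],[0,0,60,0],[0,0,60,0]]' 0.5
python3 -m creep '[[0,-30,10,0],[-20,-40,20,0],[-30,-40,20,0],[-30,-40,20,0],[-30,-40,20,0],[-30,-40,20,0],[-30,-40,20,0],[-30,-40,20,0]]'
python3 - <<'E'
from h import *
s,t,M=wpose();print(t,s["clock"])
p,i=shot("w20");q=proj(p,[.39,-.299,.09]);print(q)
si=eyes.grab_frame("side");ti=eyes.grab_frame("top")
cv2.imwrite("pics/s20.png",si[:,:,::-1]);cv2.imwrite("pics/t20.png",ti[:,:,::-1])
c1=cv2.resize(si[240:340,170:303],(400,300),interpolation=cv2.INTER_CUBIC);c2=cv2.resize(si[110:210,210:343],(400,300),interpolation=cv2.INTER_CUBIC)
a=np.vstack([np.hstack([c1,c2]),np.hstack([cv2.resize(i,(400,300)),cv2.resize(ti[100:280,130:370],(400,300))])])
cv2.imwrite("pics/a20.png",a[:,:,::-1])
E
```

```text
clock: 43.15
tcp_pos: [0.39, -0.2998, 0.1002]
eef_rot: [0.132, 0.991, 0.006, 0.002]
ft_force: [-1.4, 0.7, 4.0]
width: 0.156
clock: 43.82
tcp_pos: [0.3912, -0.301, 0.1648]
eef_rot: [0.132, 0.991, 0.004, 0.005]
ft_force: [1.2, 0.3, 0.4]
width: 0.503
clock: 44.48
tcp_pos: [0.3616, -0.3403, 0.1843]
eef_rot: [0.131, 0.991, 0.005, 0.004]
ft_force: [-0.6, 0.6, 0.8]
width: 0.5
[ 0.36159867 -0.34033307  0.1842812 ] 44.4833
[305.47562437 213.5120814 ]
```

View pics/a20.png

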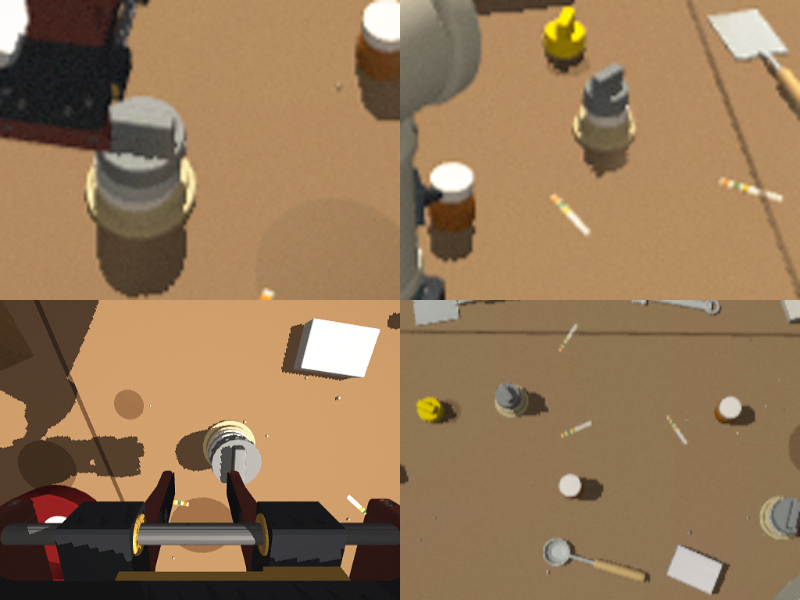

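The large stack (cap, collar, ring, shoulder) is straight, the small stack is upright, and both jars are standing. I'll check numerically that the jars haven't moved, then hand in.

Run:
```python
from h import *
a,b=[cv2.imread(f"pics/{n}.png")[:,:,::-1].copy() for n in("top0","t20")]
for uv in((232,212),(328,165)): print([np.round(ring(None,x,uv,14,lambda h:(h[...,1]<60)&(h[...,2]>120))[0][0],1) for x in(a,b)])
print(robot.job_done(),robot.observe()["clock"])
```

```text
[array([231.5, 210.6]), array([231.5, 210.7])]
[array([327.7, 164.2]), array([327.7, 164.1])]
the job is handed in; nothing more can be done
the job is handed in; nothing more can be done
```

I closed both necks in the order asked and handed the job in at about 45 s of the 134 s allowed. The small neck has the small ring and then the small cap. The large neck has the large ring, the collar and then the large cap.

**Seating:**
- Each cap met resistance within 0.1 mm of its calculated home height: a clear 4 N for the large cap, and only about 1.6 N for the small one, close to sensor noise.
- The rings and the collar showed no contact force. I released them about 1 mm above home, and the pictures afterwards show them flat and centred to about 1.5 mm.

**Last pictures:** Both stacks look upright and level. I judged this by eye and did not re-measure the cap-top heights. The gripper was clear of everything.

**Jars and look-alikes:** Both jars are within 0.1 pixel (about 0.3 mm) of where they started in the top camera. I did not touch the yellow look-alikes.

**Disagreements:**
- Triangulated heights of the rings and collar on the deck scattered, at 3–17 mm against stated tops of 12 and 16 mm, because the two views were close together. I used the stated thicknesses instead.
- The large neck's top came out 2 mm high (66 mm against 64 mm).
- The tool had tilted by up to about 0.9° when I gripped the large cap. The cap looks level after release.

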